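# Touch-latch cupboard: press it open and swing the door wide

### The arm

A 6-joint arm with a two-finger parallel gripper is mounted at the origin on a cart in front of the work surface, level with it; the furniture and walls round the work are solid. World frame = base frame: x ahead of the robot, y to its left, z up, the work surface at z = 0. Lengths are in mm, angles in rad, forces in N, time in s.
With the tool pointing down it reaches from about 325 to 900 mm from the base axis. Payload 6.1 kg.
Tool frame: the origin (TCP) lies at the very end of the fingers, on their centre line; the grasp point (between the pads) lies 19 mm behind it (tcp_to_grasp is the z of the grasp point in the tool frame, in mm); z points along the fingers, y is the line along which they close (so a half turn about z gives the same grasp; the last joint's range is limited). The gripper opens to 87 mm and grips with 3 to 60 N. Pads are 19 mm wide; open, the fingers measure 117 mm over their backs; the gripper's body (75 mm by 190 mm) begins 51 mm behind the grasp point.
Start: joints at [-1.298, 0.22, 1.526, -0, 1.395, -0.126], TCP at [242.688, -575.95, 222.538] pointing down, gripper open.
Joint ranges: [-2.98, 2.98], [-0.91, 2.08], [0.09, 2.57], [-1.24, 4.39], [0.2, 2.65], [-2.68, 2.68]. Speed limits (rad/s): [2.57, 2.57, 3.01, 3.14, 3.14, 3.14].

### API

Orientations are given as a unit quaternion [w, x, y, z].
In Python, from cell import get_state, camera, close_job, find_in, place_of, tcp_to_grasp gives the robot as it stands.
- The arm moves only by the tool apply_moves, never from a script. Its argument "plan" is a list of rows, each a list of 5 numbers: the shift along the tool's x, y, z each as a share of 80 mm, from -1 to 1, then the turn about the tool's z as a share of 2 rad, from -1 to 1, then the opening, from -1 (shut) to 1 (fully open). A call has exactly 8 rows; each row is the pose to reach, as a shift and turn from the pose commanded when the call began, along the tool's axes at that moment; what a row does not reach only later rows make up. A row lasts 1/10 s, in which the tool goes at most 50 mm and 8.59 degrees, less where a joint would pass 70% of its speed; a pose out of reach is approached as far as the arm can. A call with a number of a shift or a turn outside -1 to 1 is refused whole. A call with a gripper value outside its range is refused whole. The fingers move at their own pace and stop on an object; "newtons" is the grip in N (left out, the last holds). Time passes only in rows, so rows that repeat a pose let the fingers close, or fill a call up. It gives the time, the measured TCP pose, the force, the opening and the grip force at its end, in the units of the state.
- get_state(): the state, without advancing time (a new reading comes with each control period).
- camera(name): name is "side" or "top" or "wrist"; returns a dict with "img" (400x640x3 uint8, red, green, blue), "K" (3x3 intrinsics, pixels), "position" and "rotation" of the camera in the world. Camera axes: x right, y up, looking along -z (the intrinsics and any distortion apply to the point x, -y, -z); pixel columns grow to the right and rows downward; lengths in mm; the calibration is good to about 2 mm. A picture is of the moment at which its call begins. There is no depth.
- close_job(): hands the job in; it is judged then, once.
Trained networks look in a picture, given as the dict that the camera call returned (one of the last four; its "shot" number tells which), for a name from the list of things; names that differ only in an ending like _2 or _b are one class to them, and where a whole thing is asked for, a point or a joint stands for the part that bears it (a point fixed in the world has none). Each returns a list of dicts, best first, with "conf" (0 to 1); they miss things now and then, are a little off and sometimes report something else, mostly with a low value. They report only what shows in the picture. A call takes as long as a camera call.
- find_in(picture, label): "location" ([column, row] in pixels, amid what is visible of it).
- place_of(picture, label): "location" ([column, row] in pixels: a listed point, or the origin of a listed thing).
The state is a dict: "time": time; "q": joint angles; "joint_velocities": joint speeds; "effort": joint torques, N m; "eef_pos": TCP position; "tool_rot": TCP orientation; "wrist_force": force on the tool from outside, world axes, zero at the start; "ft_torque": the same for the moment, N m; "grip_width": finger opening in mm; "grasp_force": force on a finger pad.
Only numpy, scipy, OpenCV 4.12 (cv2) and the standard library are available. Lean on these libraries where they do the work, as an engineer would, in place of code of your own. Each camera call takes 0.05 s, during which the arm holds its last target. There are 200 camera calls.

### The job

Two little handle-less cupboards stand on the worktop. Open the taller one to get at the spice jars: with the fingertips press its door in at the free edge, on the right, until the touch catch lets go and the door springs ajar, then with the outside of the fingers push the door on from behind until it stands wide open, about square to the cupboard. Do not pinch or force the door, leave the lower cupboard shut, and leave everything else standing where it is.

Things in the scene. Friction and masses are not known exactly. Their poses are not given: they have to be found in the camera images.
- tall_cupboard: The taller cupboard, fixed to the worktop: pale wood box 180 mm wide, 110 mm deep, 200 mm high, with one plain grey door and no handle over its whole front. Origin: centre of its underside; x points to its back, y to its left as seen from the front, z up; the front looks to -x.
- tall_door (a joint): Angle of the taller cupboard's door, rad, about an upright hinge at its left edge: 0 closed, negative pressed in, positive open. Pressed past about -0.025 (4 mm at the press point, 4 to 6 N; rigid stop at -0.04) the catch lets go; once the finger draws back a spring pushes the door to about 0.5. From there it swings easily, stays where left, and stops at 1.75.
- tall_press (a point): Point on the outer face of the taller cupboard's door at which to press: 30 mm from its free (right) edge, 28 mm below its top edge, 148 mm from the hinge axis; moves with the door. The door is a grey panel 178 mm wide, 196 mm high, 14 mm thick; closed, its top is 2 mm below the cupboard's top and its inner face 6 mm in front of the box.
- tall_hinge (a point): Hinge axis of that door, at the height of the cupboard's top (200 mm): at the left edge of the door, in the plane of the door's inner face (61 mm in front of and 89 mm to the left of the cupboard's centre).
- low_cupboard: The lower cupboard, fixed, of the same make, width and depth but 130 mm high, standing beside the taller one, to the left or right of it. Origin and axes as for the taller one. To be left shut.
- low_door (a joint): Opening angle of the lower cupboard's door, rad: 0 closed; it has the same catch and hinge side.
- salt_shaker: Salt shaker, glass with grey top, 44 mm across, 90 mm high, loose on the worktop; origin at the centre of its underside. To be left alone.
- jam_jar: Jam jar with yellow lid, 70 mm across, 101 mm high, loose on the worktop; origin at the centre of its underside. To be left alone.
- spice_a: Spice jar with red cap, 45 mm across, 106 mm high, loose on the 12 mm thick floor inside the taller cupboard, at its back on the left; origin at the centre of its underside. To be left alone.
- spice_b: The same, at the back in the middle of the taller cupboard. To be left alone.

How it is judged:
By the outcome, as a careful person would: the job done as asked, in the order asked, and still so for the second after the job is handed in, with the robot touching nothing.
It also fails if it takes over 48 s, if anything falls off the work surface, if the arm or the gripper's body presses on something with over 40 N, if the wrist force passes 120 N, or if a joint passes its speed limit or range.

## Working session

There is one attempt and no reset: what is moved stays moved. The work goes in short steps, Python scripts to look and compute and a tool call to move; the robot and the scene stay as the last step left them, time stands still between calls to the robot, and variables do not carry over. Pictures are saved under pics/ and viewed, at most 10 in all, crops included, and the job is handed in when it is done.

Besides the shell and the picture viewer there is one more tool, called after "Request:" as name([rows], argument=value, ...), one row to a line, values as JSON. apply_moves: Moves the arm, as the interface text tells. Shift numbers are shares of 80 mm and turn numbers shares of 2 rad, none past 1 either way. Its arguments: {"type":"object","properties":{"plan":{"type":"array"},"newtons":{"type":"number"}},"required":["plan"]}

```bash
ls; mkdir -p pics
cat > h.py <<'E'
import numpy as np,cv2
from cell import *
def ray(c,p):
    K=np.array(c["K"]);d=np.linalg.solve(K,[p[0],p[1],1.]);d=np.array(c["rotation"])@(d*[1,-1,-1])
    return np.array(c["position"]),d/np.linalg.norm(d)
def tri(rs):
    A=sum(np.eye(3)-np.outer(d,d) for o,d in rs);b=sum((np.eye(3)-np.outer(d,d))@o for o,d in rs)
    return np.linalg.solve(A,b)
def atz(r,z): return r[0]+r[1]*(z-r[0][2])/r[1][2]
def proj(c,P):
    q=np.array(c["rotation"]).T@(np.array(P)-c["position"]);q=q*[1,-1,-1];u=np.array(c["K"])@q;return u[:2]/u[2]
E
python3 - <<'E'
from h import *
s,t=camera("side"),camera("top")
print({k:v for k,v in s.items() if k!='img'},{k:v for k,v in t.items() if k!='img'})
cv2.imwrite('pics/s.png',s['img'][...,::-1]);cv2.imwrite('pics/t.png',t['img'][...,::-1])
for n,z in [("tall_cupboard",0),("tall_press",170),("tall_hinge",200),("low_cupboard",0),("salt_shaker",0),("jam_jar",0)]:
    R=[]
    for c in (s,t):
        r=place_of(c,n)[:2];print(n,[(np.round(x['location'],1),round(x['conf'],2)) for x in r])
        if r: R.append(ray(c,r[0]['location']));print('   atz',atz(R[-1],z).round(0))
    if len(R)==2: print('   tri',tri(R).round(1))
print(get_state())
E
```

```text
pics
{'K': array([[428.09763305,   0.        , 324.5125368 ],
       [  0.        , 428.09763305, 198.04282757],
       [  0.        ,   0.        ,   1.        ]]), 'position': array([ 607.66161849, -827.50343356,  990.64619608]), 'rotation': array([0.92612123, 0.37501779, 0.00566193, 0.04036168]), 'shot': 1} {'K': array([[449.91570748,   0.        , 321.01095599],
       [  0.        , 449.91570748, 198.9111488 ],
       [  0.        ,   0.        ,   1.        ]]), 'position': array([-258.77056049,  141.8368805 , 1208.23338597]), 'rotation': array([-0.61233897, -0.20741959,  0.2511785 ,  0.7203662 ]), 'shot': 2}
tall_cupboard []
tall_cupboard [(array([275.5, 227.2]), 0.74)]Traceback (most recent call last):
  File "<stdin>", line 9, in <module>
  File "h.py", line 4, in ray
    K=np.array(c["K"]);d=np.linalg.solve(K,[p[0],p[1],1.]);d=np.array(c["rotation"])@(d*[1,-1,-1])
                                                             ~~~~~~~~~~~~~~~~~~~~~~~^^~~~~~~~~~~~~
ValueError: matmul: Input operand 1 has a mismatch in its core dimension 0, with gufunc signature (n?,k),(k,m?)->(n?,m?) (size 3 is different from 4)
```

```bash
cat > h.py <<'E'
import numpy as np,cv2
from cell import *
from scipy.spatial.transform import Rotation as Ro
def rot(q): return Ro.from_quat(np.roll(q,-1)).as_matrix()
def ray(c,p):
    K=np.array(c["K"]);d=np.linalg.solve(K,[p[0],p[1],1.]);d=rot(c["rotation"])@(d*[1,-1,-1])
    return np.array(c["position"]),d/np.linalg.norm(d)
def tri(rs):
    A=sum(np.eye(3)-np.outer(d,d) for o,d in rs);b=sum((np.eye(3)-np.outer(d,d))@o for o,d in rs)
    return np.linalg.solve(A,b)
def atz(r,z): return r[0]+r[1]*(z-r[0][2])/r[1][2]
def proj(c,P):
    q=rot(c["rotation"]).T@(np.array(P)-c["position"]);q=q*[1,-1,-1];u=np.array(c["K"])@q;return u[:2]/u[2]
E
python3 - <<'E'
from h import *
s,t=camera("side"),camera("top")
cv2.imwrite('pics/st.png',np.vstack([s['img'],t['img']])[::1,:,::-1][:,:,:][0:800]) 
cv2.imwrite('pics/s.png',s['img'][...,::-1]);cv2.imwrite('pics/t.png',t['img'][...,::-1])
for n,z in [("tall_cupboard",0),("tall_press",170),("tall_hinge",200),("low_cupboard",0),("salt_shaker",0),("jam_jar",0)]:
    R=[]
    for c in (s,t):
        r=place_of(c,n)[:2];print(n,[(np.round(x['location'],1),round(x['conf'],2)) for x in r])
        if r: R.append(ray(c,r[0]['location']));print('   atz',atz(R[-1],z).round(0))
    if len(R)==2: print('   tri',tri(R).round(1))
print(get_state())
E
```

```text
tall_cupboard []
tall_cupboard [(array([277.9, 229.9]), 0.79)]
   atz [568. 135.   0.]
tall_press []
tall_press [(array([293.1, 214.1]), 0.78)]
   atz [499.  87. 170.]
tall_hinge []
tall_hinge [(array([239.6, 210.8]), 0.69)]
   atz [512. 234. 200.]
low_cupboard []
low_cupboard []
salt_shaker []
salt_shaker [(array([221.3, 240.2]), 0.8)]
   atz [557. 316.   0.]
jam_jar []
jam_jar [(array([219. , 240.5]), 0.74)]
   atz [557. 323.   0.]
{'time': 0.9, 'q': array([-1.29809003e+00,  2.20403677e-01,  1.52648433e+00, -1.41936763e-05,
        1.39473054e+00, -1.26088334e-01]), 'joint_velocities': array([-0.00142642,  0.00014857, -0.00014579, -0.00069494, -0.00032566,
        0.00068075]), 'effort': array([ 6.29587066e-04, -4.94551241e+01, -3.87718964e+01,  6.99871662e-02,
        4.66782984e-02, -1.03686352e-05]), 'eef_pos': array([ 242.6881187 , -575.94577207,  222.54366891]), 'tool_rot': array([-1.23960786e-05,  9.80185888e-01,  1.98079844e-01, -7.91630046e-06]), 'wrist_force': array([-0.4394465 , -0.40947603,  0.22571214]), 'ft_torque': array([-0.02067853,  0.00651503,  0.00814001]), 'grasp_force': 0.0, 'grip_width': 87.11260388508069}
```

View pics/s.png

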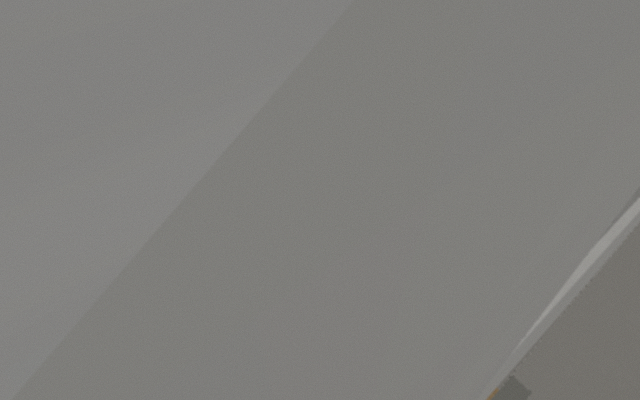

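View pics/t.png

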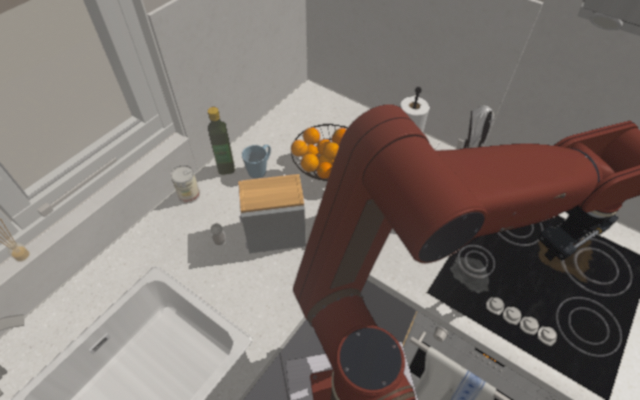

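The side view is filled by the arm. The top view shows the tall cupboard (top corners about (239,208), (304,207), (302,176), (240,182)). The salt shaker is at (218,232) and the jam jar at (185,183). The low cupboard is probably hidden behind the arm, to the right.

Run:
```python
from h import *
t=camera("top")
for p,z in [((239,208),198),((304,207),198),((302,176),200),((240,182),200),((248,250),2),((304,245),2)]: print(p,atz(ray(t,p),z).round(0))
for n,z in [("tall_cupboard",0),("tall_press",170),("tall_hinge",200)]:
    r=place_of(t,n);print(n,[(atz(ray(t,x['location']),z).round(0),round(x['conf'],2)) for x in r[:2]])
R=rot(get_state()['tool_rot']);print(R.round(3))
```

```text
(239, 208) [523. 236. 198.]
(304, 207) [498.  55. 198.]
(302, 176) [611.  45. 200.]
(240, 182) [617. 227. 200.]
(248, 250) [506. 235.   2.]
(304, 245) [496.  60.   2.]
tall_cupboard [(array([567., 138.,   0.]), 0.64)]
tall_press [(array([495.,  77., 170.]), 0.74)]
tall_hinge [(array([510., 230., 200.]), 0.87)]
[[ 0.922  0.388  0.   ]
 [ 0.388 -0.922 -0.   ]
 [ 0.     0.    -1.   ]]
```

Request:
apply_moves([
  [0.12,-0.12,0,0,-1],
  [0.25,-0.25,0,0,-1],
  [0.38,-0.38,0,0,-1],
  [0.5,-0.5,0,0,-1],
  [0.62,-0.62,0,0,-1],
  [0.75,-0.75,0,0,-1],
  [0.88,-0.88,0,0,-1],
  [1,-1,0,0,-1],
], newtons=5)

```text
time: 1.9
eef_pos: [285.9, -469.9, 222.6]
tool_rot: [0.0, 0.98, 0.198, 0.0]
wrist_force: [-0.4, 0.6, -0.1]
grip_width: 31.4
grasp_force: 0.0
```

Request:
apply_moves([
  [0.12,-0.12,0,0,-1],
  [0.25,-0.25,0,0,-1],
  [0.38,-0.38,0,0,-1],
  [0.5,-0.5,0,0,-1],
  [0.62,-0.62,0,0,-1],
  [0.75,-0.75,0,0,-1],
  [0.88,-0.88,0,0,-1],
  [1,-1,0,0,-1],
])

```text
time: 2.7
eef_pos: [328.5, -365.2, 222.5]
tool_rot: [-0.0, 0.98, 0.198, 0.0]
wrist_force: [-0.3, -0.1, -0.7]
grip_width: 0.5
grasp_force: 0.0
```

Request:
apply_moves([
  [0.12,-0.12,0,0,-1],
  [0.25,-0.25,0,0,-1],
  [0.38,-0.38,0,0,-1],
  [0.5,-0.5,0,0,-1],
  [0.62,-0.62,0,0,-1],
  [0.75,-0.75,0,0,-1],
  [0.88,-0.88,0,0,-1],
  [1,-1,0,0,-1],
])

```text
time: 3.5
eef_pos: [371.1, -260.4, 222.6]
tool_rot: [0.0, 0.98, 0.198, 0.0]
wrist_force: [0.1, 0.2, -0.1]
grip_width: 0.2
grasp_force: 0.0
```

Request:
apply_moves([
  [0.12,-0.12,0,0,-1],
  [0.25,-0.25,0,0,-1],
  [0.38,-0.38,0,0,-1],
  [0.5,-0.5,0,0,-1],
  [0.62,-0.62,0,0,-1],
  [0.75,-0.75,0,0,-1],
  [0.88,-0.88,0,0,-1],
  [1,-1,0,0,-1],
])

```text
time: 4.3
eef_pos: [413.7, -155.7, 222.5]
tool_rot: [-0.0, 0.98, 0.198, -0.0]
wrist_force: [-0.2, -0.2, -0.1]
grip_width: 0.5
grasp_force: 0.0
```

Request:
apply_moves([
  [0,-0.12,0,0.03,-1],
  [0,-0.25,0,0.06,-1],
  [0,-0.38,0,0.09,-1],
  [0,-0.5,0,0.12,-1],
  [0,-0.62,0,0.15,-1],
  [0,-0.75,0,0.18,-1],
  [0,-0.88,0,0.21,-1],
  [0,-1,0,0.235,-1],
])

```text
time: 5.1
eef_pos: [382.1, -82.2, 222.5]
tool_rot: [0.0, 0.999, -0.037, 0.0]
wrist_force: [-1.0, 0.2, -0.8]
grip_width: 0.5
grasp_force: 0.0
```

```bash
cat > look.py <<'E'
from h import *
import sys
s,t,w=camera("side"),camera("top"),camera("wrist")
for c,m in ((s,'s'),(t,'t'),(w,'w')): cv2.imwrite('pics/%s%s.png'%(m,sys.argv[1]),c['img'][...,::-1])
for n,z in [("tall_press",170),("tall_hinge",200),("low_cupboard",0),("tall_cupboard",0),("jam_jar",0),("salt_shaker",0)]:
    R=[]
    for c in (s,t,w):
        r=place_of(c,n)[:1]
        if r: R.append(ray(c,r[0]['location']));print(n,c['shot'],np.round(r[0]['location']),round(r[0]['conf'],2),atz(R[-1],z).round(0))
    if len(R)>=2: print('   tri',tri(R).round(1))
E
python3 look.py 2
```

```text
tall_press 7 [296. 214.] 0.67 [497.  81. 170.]
tall_press 8 [25. 60.] 0.72 [492.  84. 170.]
   tri [492.1  80.5 175. ]
tall_hinge 7 [242. 212.] 0.72 [508. 229. 200.]
low_cupboard 7 [423. 217.] 0.74 [ 542. -346.    0.]
tall_cupboard 7 [275. 230.] 0.92 [570. 143.   0.]
tall_cupboard 8 [85.  7.] 0.56 [567. 143.   0.]
   tri [567.  142.4   2.4]
jam_jar 7 [422. 220.] 0.64 [ 533. -338.    0.]
jam_jar 8 [560.   5.] 0.59 [ 535. -333.    0.]
   tri [ 537.1 -339.7   -7.5]
salt_shaker 7 [219. 242.] 0.54 [550. 322.   0.]
```

View pics/s2.png

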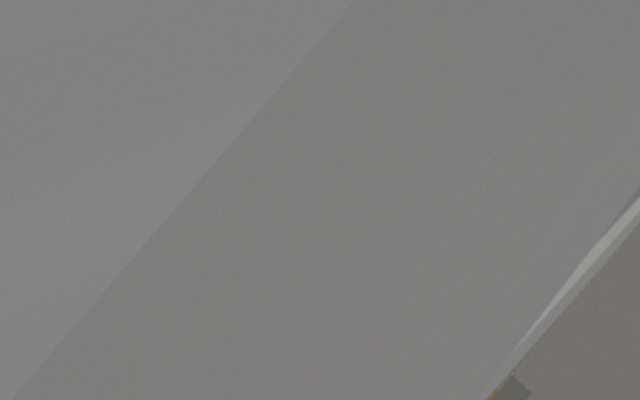

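The side camera is useless: it shows only the wall. I'll check the top and wrist views.

View pics/t2.png

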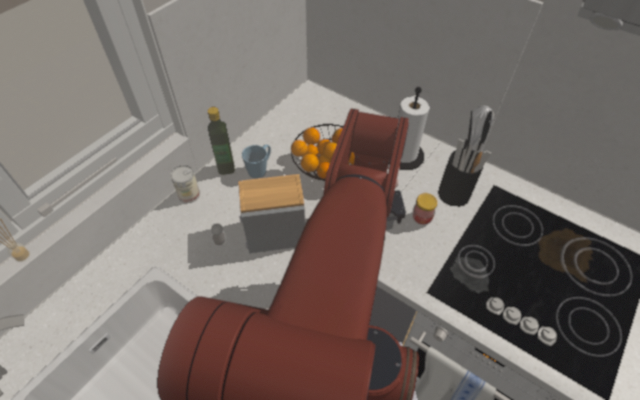

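View pics/w2.png

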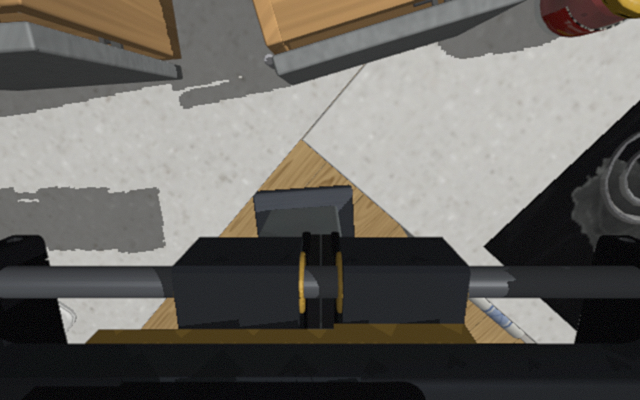

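Top view: tall cupboard as before, jam jar (yellow lid) at (425,207). The wrist view shows the tall cupboard at left with its free door edge near (180,70). The low cupboard starts at (275,60), and the jam jar is at (590,10). I'll go in front of the press point.

Request:
apply_moves([
  [0,-0.12,0,0,-1],
  [0,-0.25,0,0,-1],
  [0,-0.38,0,0,-1],
  [0,-0.5,0,0,-1],
  [0,-0.62,0,0,-1],
  [0,-0.75,0,0,-1],
  [0,-0.88,0,0,-1],
  [0,-1,0,0,-1],
])

```text
time: 6.95
eef_pos: [388.0, -2.3, 222.5]
tool_rot: [-0.0, 0.999, -0.035, -0.0]
wrist_force: [0.5, 0.2, 0.1]
grip_width: 0.3
grasp_force: 0.0
```

Request:
apply_moves([
  [0.07,-0.12,0.08,0,-1],
  [0.14,-0.25,0.16,0,-1],
  [0.21,-0.38,0.24,0,-1],
  [0.28,-0.5,0.32,0,-1],
  [0.35,-0.62,0.4,0,-1],
  [0.4,-0.75,0.5,0,-1],
  [0.4,-0.88,0.6,0,-1],
  [0.4,-1,0.7,0,-1],
])

```text
time: 7.75
eef_pos: [425.4, 75.1, 165.6]
tool_rot: [-0.0, 0.999, -0.036, -0.0]
wrist_force: [-0.1, 0.0, 0.1]
grip_width: 0.7
grasp_force: 0.0
```

```bash
python3 look.py 3
```

```text
tall_press 11 [290. 119.] 0.9 [492.  85. 170.]
tall_hinge 10 [238. 211.] 0.9 [511. 237. 200.]
low_cupboard 10 [356. 217.] 0.65 [ 578. -126.    0.]
low_cupboard 11 [546.   0.] 0.67 [ 569. -126.   -0.]
   tri [ 568.3 -121.9   10.7]
tall_cupboard 10 [275. 230.] 0.97 [570. 143.   0.]
jam_jar 10 [422. 220.] 0.87 [ 532. -339.    0.]
salt_shaker 10 [220. 244.] 0.66 [541. 320.   0.]
```

View pics/w3.png

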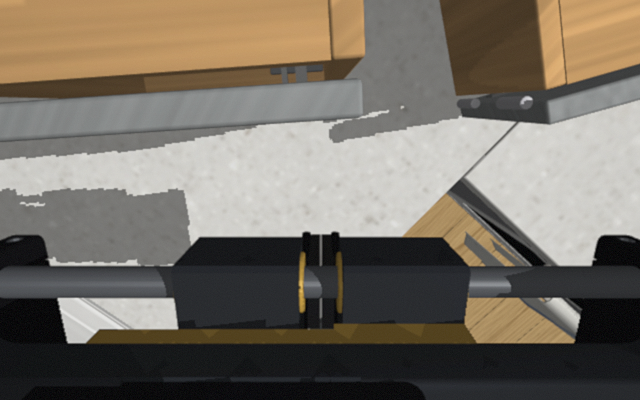

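The wrist view shows the door's top from (0,140) to its free corner at (362,116). The low cupboard is to the right, with its hinge end near (465,105).

Run:
```python
from h import *
w=camera("wrist")
for p in [(0,140),(180,127),(362,116)]: print(atz(ray(w,p),198).round(1))
P=atz(ray(w,(362,116)),198);Q=atz(ray(w,(0,140)),198);d=(Q-P)/np.linalg.norm(Q-P)
pr=P+30*d;print('yaw',-np.arctan2(d[0],d[1]),'press',pr)
s=get_state();print(rot(s['tool_rot']).T@(pr-s['eef_pos']))
```

```text
[494.1 191.2 198. ]
[493.9 122.9 198. ]
[493.   55.1 198. ]
yaw -0.00786260004693918 press [493.25893469  85.06613425 198.        ]
[ 66.77923997 -15.60511432 -31.49027444]
```

Request:
apply_moves([
  [0.1,-0.1,0,-0.03,-1],
  [0.2,-0.2,0,-0.03,-1],
  [0.3,-0.2,0,-0.03,-1],
  [0.4,-0.2,0,-0.03,-1],
  [0.5,-0.2,0,-0.03,-1],
  [0.55,-0.2,0,-0.03,-1],
  [0.6,-0.2,0,-0.03,-1],
  [0.6,-0.2,0,-0.03,-1],
])

```text
time: 9.65
eef_pos: [474.9, 86.6, 166.5]
tool_rot: [0.0, 1.0, -0.006, -0.0]
wrist_force: [-0.5, 0.4, -0.0]
grip_width: 0.6
grasp_force: 0.0
```

Request:
apply_moves([
  [0.02,0,0,0,-1],
  [0.04,0,0,0,-1],
  [0.06,0,0,0,-1],
  [0.08,0,0,0,-1],
  [0.1,0,0,0,-1],
  [0.11,0,0,0,-1],
  [0.12,0,0,0,-1],
  [0.12,0,0,0,-1],
])

```text
time: 10.45
eef_pos: [483.9, 86.4, 166.5]
tool_rot: [0.0, 1.0, -0.006, -0.0]
wrist_force: [-3.9, -1.9, 3.7]
grip_width: 0.3
grasp_force: 2.3
```

Request:
apply_moves([
  [0.01,0,0,0,-1],
  [0.02,0,0,0,-1],
  [0.03,0,0,0,-1],
  [0.035,0,0,0,-1],
  [0.04,0,0,0,-1],
  [0.04,0,0,0,-1],
  [0.04,0,0,0,-1],
  [0.04,0,0,0,-1],
])

```text
time: 11.25
eef_pos: [485.8, 86.3, 166.4]
tool_rot: [0.0, 1.0, -0.006, -0.002]
wrist_force: [-10.3, -3.1, 7.0]
grip_width: 0.0
grasp_force: 5.1
```

Request:
apply_moves([
  [-0.12,0,0,0,-1],
  [-0.25,0,0,0,-1],
  [-0.4,0.1,0,0,-1],
  [-0.6,0.3,0,0,-1],
  [-0.75,0.5,0,0,-1],
  [-0.75,0.7,0,0,-1],
  [-0.75,0.85,0,0,-1],
  [-0.75,1,0,0,-1],
])

```text
time: 12.05
eef_pos: [426.7, 6.7, 166.8]
tool_rot: [0.0, 1.0, -0.006, 0.001]
wrist_force: [0.2, -1.4, 0.8]
grip_width: 0.5
grasp_force: 0.0
```

```bash
python3 look.py 4
```

```text
tall_press 14 [289. 239.] 0.56 [417. 109. 170.]
tall_press 15 [114. 267.] 0.67 [422. 112. 170.]
   tri [420.2 110.7 168.1]
tall_hinge 14 [242. 213.] 0.92 [503. 228. 200.]
low_cupboard 14 [356. 216.] 0.89 [ 580. -127.    0.]
low_cupboard 15 [475.  20.] 0.88 [ 570. -129.    0.]
   tri [ 565.4 -121.4   20.7]
tall_cupboard 14 [276. 230.] 0.86 [569. 140.   0.]
jam_jar 14 [423. 220.] 0.94 [ 530. -342.    0.]
salt_shaker 14 [219. 242.] 0.66 [553. 324.   0.]
```

View pics/w4.png

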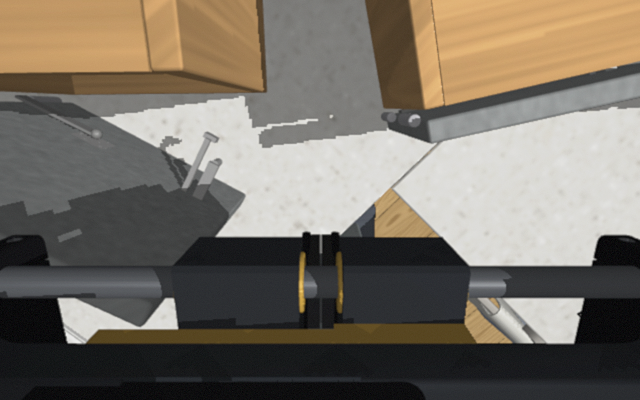

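The door is ajar at about 0.5 rad, with the press point now at about (420,111). Catch pins stick out from its inner face at about (190,185), so I'll check their height before entering.

Run:
```python
from h import *
w=camera("wrist");H=np.array([507,233,0.]);a=.5
u=np.array([-np.sin(a),-np.cos(a),0]);n=np.array([-np.cos(a),np.sin(a),0])
for p in [(185,188),(197,198),(210,140),(215,165),(243,195),(150,325),(95,135),(15,97)]:
    o,d=ray(w,p)
    for off in (0,-30):
        X=o+d*(np.dot(H+off*n-o,n)/np.dot(d,n));print(p,off,'along',round((X-H)@u),'z',round(X[2]))
```

```text
(185, 188) 0 along 140 z 75
(185, 188) -30 along 158 z 151
(197, 198) 0 along 152 z 83
(197, 198) -30 along 167 z 156
(210, 140) 0 along 100 z -106
(210, 140) -30 along 130 z 23
(215, 165) 0 along 135 z -16
(215, 165) -30 along 155 z 86
(243, 195) 0 along 177 z 29
(243, 195) -30 along 184 z 118
(150, 325) 0 along 182 z 216
(150, 325) -30 along 188 z 249
(95, 135) 0 along 58 z 59
(95, 135) -30 along 101 z 139
(15, 97) 0 along -2 z 61
(15, 97) -30 along 58 z 141
```

The pins sit at mid height (z about 80), well below the fingertips at 166. I'll enter behind the door and push.

Request:
apply_moves([
  [0.16,0,0,0,-1],
  [0.32,0,0,0,-1],
  [0.48,-0.05,0,0,-1],
  [0.48,-0.25,0,0,-1],
  [0.48,-0.45,0,0,-1],
  [0.48,-0.65,0,0,-1],
  [0.48,-0.85,0,0,-1],
  [0.48,-1,0,0,-1],
])

```text
time: 13.95
eef_pos: [465.7, 87.7, 166.5]
tool_rot: [-0.0, 1.0, -0.005, -0.0]
wrist_force: [0.5, 0.1, -0.1]
grip_width: 0.8
grasp_force: 0.0
```

Request:
apply_moves([
  [-0.04,-0.15,0,0,-1],
  [-0.09,-0.31,0,0,-1],
  [-0.16,-0.35,0,0,-1],
  [-0.23,-0.39,0,0,-1],
  [-0.3,-0.43,0,0,-1],
  [-0.37,-0.47,0,0,-1],
  [-0.44,-0.51,0,0,-1],
  [-0.51,-0.55,0,0,-1],
])

```text
time: 14.75
eef_pos: [425.0, 131.4, 166.6]
tool_rot: [0.0, 1.0, -0.006, 0.0]
wrist_force: [1.5, 0.8, -0.7]
grip_width: 0.8
grasp_force: 0.4
```

Request:
apply_moves([
  [-0.07,-0.07,0,0,-1],
  [-0.14,-0.15,0,0,-1],
  [-0.21,-0.22,0,0,-1],
  [-0.28,-0.3,0,0,-1],
  [-0.34,-0.37,0,0,-1],
  [-0.38,-0.45,0,0,-1],
  [-0.42,-0.53,0,0,-1],
  [-0.46,-0.61,0,0,-1],
])

```text
time: 15.55
eef_pos: [389.0, 181.1, 166.5]
tool_rot: [0.0, 1.0, -0.006, -0.0]
wrist_force: [0.2, -0.5, 0.3]
grip_width: 0.6
grasp_force: 0.4
```

Request:
apply_moves([
  [-0.03,-0.06,0,0,-1],
  [-0.06,-0.13,0,0,-1],
  [-0.08,-0.19,0,0,-1],
  [-0.1,-0.25,0,0,-1],
  [-0.12,-0.31,0,0,-1],
  [-0.13,-0.36,0,0,-1],
  [-0.14,-0.4,0,0,-1],
  [-0.14,-0.42,0,0,-1],
])

```text
time: 16.35
eef_pos: [378.2, 214.6, 166.5]
tool_rot: [-0.0, 1.0, -0.005, -0.0]
wrist_force: [-0.7, -1.1, 0.2]
grip_width: 0.4
grasp_force: 0.2
```

```bash
python3 look.py 5
```

```text
tall_press 18 [245. 262.] 0.86 [363. 233. 170.]
low_cupboard 18 [360. 221.] 0.88 [ 559. -134.    0.]
jam_jar 18 [423. 220.] 0.62 [ 533. -341.    0.]
```

View pics/w5.png

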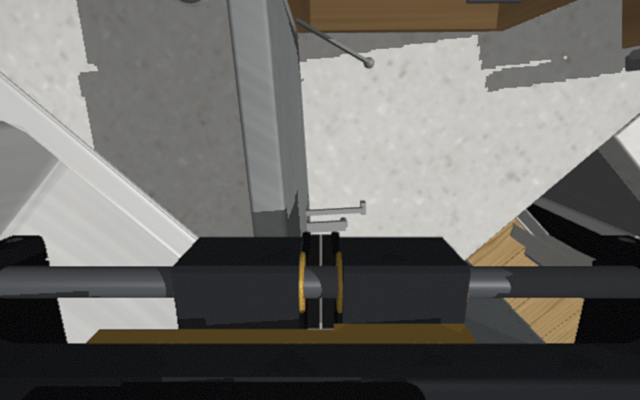

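The door now points towards the robot. Its top's outer edge runs from (230,0) to (253,235), with the finger against its inner face.

Run:
```python
from h import *
w=camera("wrist")
for e in [((231,10),(253,232)),((268,10),(286,208))]:
    A,B=[atz(ray(w,p),198) for p in e];d=B-A;print(A.round(),B.round(),'angle',np.arctan2(-d[0],-d[1]))
```

```text
[483. 245. 198.] [402. 242. 198.] angle 1.5415952380999913
[483. 232. 198.] [412. 229. 198.] angle 1.5224036142379855
```

Request:
apply_moves([
  [0,-0.02,0,0,-1],
  [0,-0.04,0,0,-1],
  [0,-0.04,0,0,-1],
  [0,0.1,0,0,-1],
  [0,0.25,0,0,-1],
  [0,0.4,0,0,-1],
  [0,0.6,0,0,-1],
  [0,0.8,0,0,-1],
])

```text
time: 18.25
eef_pos: [377.6, 148.8, 166.6]
tool_rot: [0.0, 1.0, -0.006, 0.0]
wrist_force: [-0.0, -0.2, 0.0]
grip_width: 0.7
grasp_force: 0.0
```

Request:
apply_moves([
  [0,0.15,-0.15,0,-1],
  [0,0.3,-0.3,0,-1],
  [0,0.45,-0.45,0,-1],
  [0,0.6,-0.6,0,-1],
  [0,0.75,-0.75,0,-1],
  [0,0.9,-0.9,0,-1],
  [0,1,-1,0,-1],
  [0,1,-1,0,-1],
])

```text
time: 19.05
eef_pos: [377.7, 69.2, 248.4]
tool_rot: [0.0, 1.0, -0.007, 0.002]
wrist_force: [-0.1, -0.3, 0.6]
grip_width: 0.6
grasp_force: 0.0
```

```bash
python3 look.py 6
```

```text
tall_press 22 [243. 264.] 0.84 [358. 239. 170.]
tall_press 23 [ 88. 234.] 0.85 [360. 243. 170.]
   tri [359.3 240.6 170.3]
tall_hinge 22 [240. 210.] 0.65 [515. 233. 200.]
tall_hinge 23 [20.  0.] 0.63 [507. 233. 200.]
   tri [507.4 230.8 205.8]
low_cupboard 22 [357. 220.] 0.74 [ 568. -126.    0.]
low_cupboard 23 [18.  0.] 0.42 [562. 390.   0.]
   tri [363.  -10.6 437.7]
tall_cupboard 22 [276. 228.] 0.91 [574. 139.   0.]
jam_jar 22 [421. 220.] 0.73 [ 531. -336.    0.]
salt_shaker 22 [222. 243.] 0.8 [547. 313.   0.]
salt_shaker 23 [79. 11.] 0.57 [551. 327.   0.]
   tri [543.6 314.5  12.8]
```

View pics/t6.png

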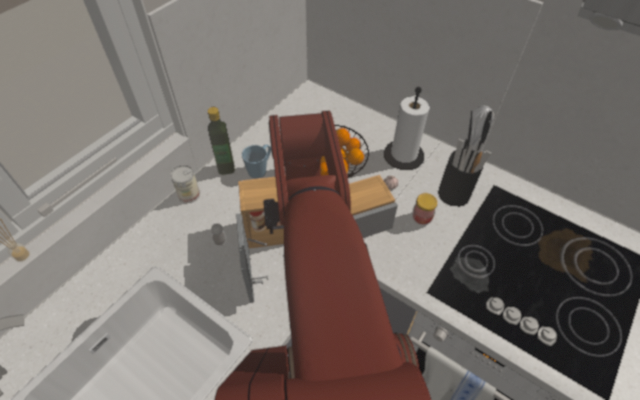

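View pics/w6.png

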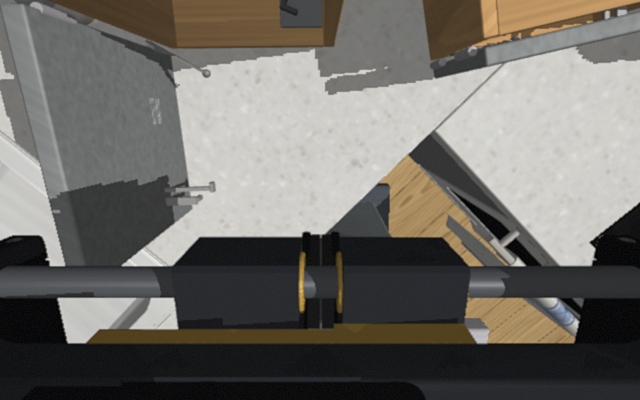

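The top view shows the tall door standing square at (245,270), the low cupboard shut, and the salt and jam jars where they were. The wrist view shows the door open and the fingers clear of everything.

```bash
python3 -c "from cell import *; print(close_job())"
```

```text
the job is handed in; nothing more can be done
None
```

The taller cupboard's door is open about square (measured about 1.53 rad), the lower one is still shut, nothing else was seen to move, and I handed the job in at about 19 s with the arm clear.

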